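# Make up a nozzle kit and a sampling kit beside the filling machine

### The job

Make up two kits from the loose parts on the plywood board. Nozzle kit, in the rectangular tray: stand the spare nozzle in the small pocket, lay the seal ring flat in the large pocket and stand the clamp ferrule, flange down, centred on top of that ring. Sampling kit, in the round tray: stand the dosing cup and the bottle upright side by side on the tray's floor; leave the tape roll and the screwdriver alone.

Things in the scene. Friction and masses are not known exactly. Their poses are not given: they have to be found in the camera images.
- nozzle: Spare filling nozzle, off-white plastic, standing upright on its round flange on the plywood board (its top is at z = 0.012 m; all loose parts and both trays start on it): flange 32 mm across and 10 mm high, body 22 mm across from 10 to 36 mm up, then a thin stem 10 mm across up to 67 mm. About 0.09 kg. Origin at the centre of its underside, z up along the stem.
- seal_ring: White silicone seal ring lying flat, 43 mm outside diameter, 8 mm thick; rigid, grip it across its outside (its hole cannot be entered). About 0.012 kg. Origin at the centre of its underside, z up.
- ferrule: Spare clamp ferrule, an off-white short tube standing on its wide flange: flange 50 mm across at the bottom, collar above about 38 mm across, 30 mm high in all; to the touch its sides are a plain cone from 50 mm at the bottom to 38 mm at the top, about 44 mm across half way up (no bore). About 0.14 kg. Origin at the centre of its underside, z up.
- beaker: Small white dosing cup, open at the top, standing: 58 mm across at the rim, 46 mm across at the foot, 61 mm high, hollow. About 0.035 kg. Origin at the centre of its underside, z up.
- bottle: Gold-brown oval bottle with a white shoulder and white spout, standing upright on the board among the loose parts (the only standing bottle on the board): 26 mm thick along its own x, 52 mm wide along its own y, body 85 mm high, spout 15 mm across up to 97 mm. About 0.075 kg. Origin at the centre of its underside, z up.
- pocket_tray: Grey plastic rectangular tray that does not move, lying on the board: 90 mm along its own x, 150 mm along its own y, outer rim 12 mm high and 3 mm thick, floor 3 mm thick. A low rib (top 9 mm above the underside) parts it into a small pocket, inside 84 x 58 mm, centred at own y = +43 mm, and a large pocket, inside 84 x 83 mm, centred at own y = -30.5 mm (both at own x = 0). Origin at the centre of its underside, z up.
- round_tray: Grey plastic round tray that does not move, lying on the board: 160 mm outside diameter, about 154 mm inside, rim 12 mm high, floor 3 mm thick, no pockets. Origin at the centre of its underside, z up.
- tape_roll: Bystander: roll of packing tape lying flat on the table beyond the right end of the board, 103 mm across, 48 mm high. Leave it alone. Origin at the centre of its underside.
- screwdriver: Bystander: screwdriver with a red handle, 194 mm long (along its own y), 28 mm wide, 25 mm high, lying flat on the machine top to the left of the filling head (the fixed filling head stands left of the board and reaches about 0.25 m above the machine top; pass above it or keep right of it). Leave it alone. Origin at the centre of its underside.

How it is judged (in metres and radians):
At the end, for the whole second after the job is handed in: Nozzle upright on the floor of the small pocket; seal ring flat on the floor of the large pocket with the ferrule upright on it, centres within 11 mm; cup and bottle upright on the round tray's floor, each within 60 mm of its centre; all upright within 0.12 rad, released and at rest (x of nozzle in the frame of pocket_tray between -0.028 and 0.028 m and y of nozzle in the frame of pocket_tray between 0.028 and 0.06 m and z of nozzle in the frame of pocket_tray between -0.001 and 0.007 m and x of seal_ring in the frame of pocket_tray between -0.022 and 0.022 m and y of seal_ring in the frame of pocket_tray between -0.053 and -0.008 m and z of seal_ring in the frame of pocket_tray between -0.001 and 0.007 m and horizontal distance between ferrule and seal_ring below 0.011 m and z of ferrule in the frame of pocket_tray between 0.007 and 0.015 m and horizontal distance between each of beaker, bottle and round_tray below 0.06 m and z of beaker in the frame of round_tray between -0.001 and 0.007 m and z of bottle in the frame of round_tray between -0.001 and 0.007 m and angle between each of nozzle, seal_ring, ferrule, beaker, bottle's own z axis and vertical below 0.12 rad and linear speed of each of nozzle, seal_ring, ferrule, beaker, bottle below 0.03 m/s); the robot touches nothing.
It fails at once if the tape roll is pushed more than 20 mm (distance of tape_roll from where it was at the start of the episode above 0.02 m).
It fails at once if the screwdriver is pushed more than 20 mm (distance of screwdriver from where it was at the start of the episode above 0.02 m).
It also fails if it takes over 134 s, if anything falls off the work surface, if the arm or the gripper's body presses on something with over 40 N, if the wrist force passes 120 N, or if a joint passes its speed limit or range.

### The arm

A 7-joint arm with a two-finger parallel gripper is mounted at the origin on a cart in front of the work surface, level with it; the furniture and walls round the work are solid. World frame = base frame: x ahead of the robot, y to its left, z up, the work surface at z = 0. Lengths are in mm, angles in rad, forces in N, time in s.
With the tool pointing down it reaches from about 400 to 875 mm from the base axis. Payload 4.4 kg.
Tool frame: the origin (TCP) lies at the very end of the fingers, on their centre line; the grasp point (between the pads) lies 19 mm behind it; y points along the fingers, z is the direction in which the jaws open and shut, and the axes are right-handed (so a half turn about y gives the same grasp; the last joint's range is limited). The gripper opens to 85 mm and grips with 20 to 120 N. Pads are 22 mm wide; open, the fingers measure 114 mm over their backs; the gripper's body (76 mm by 85 mm) begins 54 mm behind the grasp point. The pads swing forward as they close: fully open they stand 13 mm farther back than shut.
Start: joints at [1.054, 0.628, 0.038, 1.517, -0.027, 0.996, -0.02], TCP at [283.224, -585.066, 231.313] pointing down, gripper open.
Joint ranges: [-3.06, 3.06], [-0.37, 2.12], [-1.25, 1.32], [0.18, 2.47], [-1.1, 4.24], [0.23, 1.98], [-2.94, 2.94]. Speed limits (rad/s): [2.57, 2.57, 3.14, 3.14, 3.14, 3.14, 3.14].

### API

Orientations are given as [roll, pitch, yaw] about the fixed x, y, z axes, in that order (R = Rz(yaw) Ry(pitch) Rx(roll)).
In Python, from cell import read_state, get_image, finish_job gives the robot as it stands. The module is installed in compiled form; this text tells all that it offers.
- The arm moves only by the tool servo_tool, never from a script. Its argument "increments" is a list of rows, each an object of numbers: "dx", "dy", "dz": the shift along the world's x, y, z in cm; "ax", "ay", "az": the turn, a rotation vector about the world's x, y, z in rad; "claw": the closure, from -1 (fully open) to 1 (shut). A call has 1 to 8 rows; each row is the pose to reach, as a shift and turn from the pose commanded when the call began; what a row does not reach only later rows make up. A row lasts 1/12 s, in which the tool goes at most 41.7 mm and 7.16 degrees, less where a joint would pass 70% of its speed; a pose out of reach is approached as far as the arm can. A call with a gripper value outside its range is refused whole. The fingers move at their own pace and stop on an object; the grip force is fixed at half the most. Time passes only in rows, so rows that repeat a pose let the fingers close. It gives the time, the measured TCP pose, the force and the opening at its end, in the units of the state.
- read_state(): the state, without advancing time (a new reading comes with each control period).
- get_image(name): name is "scene" or "top"; returns a dict with "color" (400x640x3 uint8, red, green, blue), "fov_y" (degrees; the focal length in pixels is half the picture's height over the tangent of half this angle, whatever the lens; pixels are square), "cx", "cy" (the principal point, pixels), "R" (3x3) and "t" (3): a world point X has camera coordinates R X + t. Camera axes: x right, y down, z forward; pixel columns grow to the right and rows downward; lengths in mm; the calibration is good to about 2 mm. A picture is of the moment at which its call begins. There is no depth.
- finish_job(): hands the job in, once; it reports no verdict.
The state is a dict: "clock": time; "qpos": joint angles; "qd": joint speeds; "tau": joint torques, N m; "eef_pos": TCP position; "tool_rot": TCP orientation; "force": force on the tool from outside, world axes, zero at the start; "torque": the same for the moment, N m; "width": finger opening in mm.
Only numpy, scipy, OpenCV 4.12 (cv2) and the standard library are available. Lean on these libraries where they do the work, as an engineer would, in place of code of your own. Each camera call takes 0.05 s, during which the arm holds its last target.

## Working session

There is one attempt and no reset: what is moved stays moved. The work goes in short steps, Python scripts to look and compute and a tool call to move; the robot and the scene stay as the last step left them, time stands still between calls to the robot, and variables do not carry over. Pictures are saved under pics/ and viewed, and the job is handed in when it is done.

Besides the shell and the picture viewer there is one more tool, called as a command line: name --argument value ..., lists and objects as JSON in quotes. servo_tool: Moves the arm, as the interface text tells. Its arguments: {"type":"object","properties":{"increments":{"type":"array","items":{"type":"object","properties":{"dx":{"type":"number"},"dy":{"type":"number"},"dz":{"type":"number"},"ax":{"type":"number"},"ay":{"type":"number"},"az":{"type":"number"},"claw":{"type":"number"}}}}},"required":["increments"]}

```bash
mkdir -p pics
cat > h.py <<'E'
import numpy as np, cv2
from cell import read_state, get_image, finish_job
def snap(n,tag):
    d=get_image(n); cv2.imwrite(f'pics/{tag}.png',d['color'][:,:,::-1]); return d
def foc(d): return 200/np.tan(np.radians(d['fov_y'])/2)
def ray(d,u,v):
    R=np.array(d['R']);t=np.array(d['t']);f=foc(d)
    r=R.T@np.array([(u-d['cx'])/f,(v-d['cy'])/f,1]); return -R.T@t,r
def onz(d,u,v,z):
    c,r=ray(d,u,v); return c+r*(z-c[2])/r[2]
def proj(d,X):
    p=np.array(d['R'])@np.array(X,float)+np.array(d['t']);f=foc(d)
    return p[0]/p[2]*f+d['cx'],p[1]/p[2]*f+d['cy']
E
python3 - <<'E'
from h import *
import pickle
np.set_printoptions(precision=3,suppress=True)
for n in('scene','top'):
    d=snap(n,n+'0'); pickle.dump(d,open(n+'0.pkl','wb')); c,r=ray(d,320,200); print(n,d['fov_y'],d['cx'],d['cy'],c,r, d['R'])
s=read_state()
for k in s: print(k,s[k])
E
```

```text
scene 55.01579827378675 314.4483028937807 197.0435271143727 [-93.073 409.673 693.009] [ 0.542 -0.572 -0.616] [[-0.704 -0.71   0.016]
 [-0.442  0.421 -0.792]
 [ 0.556 -0.565 -0.61 ]]
top 56.45673971439978 319.9850569574725 198.05719682661348 [ 318.926 -176.863  951.097] [ 0.192 -0.031 -0.981] [[-0.151 -0.989  0.002]
 [-0.969  0.147 -0.199]
 [ 0.197 -0.032 -0.98 ]]
clock 0.1
qpos [ 1.054  0.629  0.038  1.518 -0.027  0.996 -0.02 ]
qd [ 0.001 -0.002  0.    -0.002  0.001  0.001 -0.   ]
tau [  0.002 -56.453   1.23  -19.397   0.011   0.005   0.   ]
eef_pos [ 282.958 -584.562  230.481]
tool_rot [-1.572 -0.    -2.691]
force [ 1.206 -1.497 -0.207]
torque [0.015 0.012 0.004]
width 85.20388196983832
```

View pics/scene0.png

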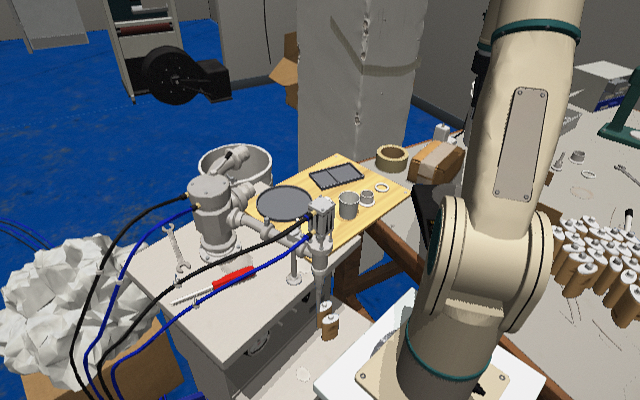

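View pics/top0.png

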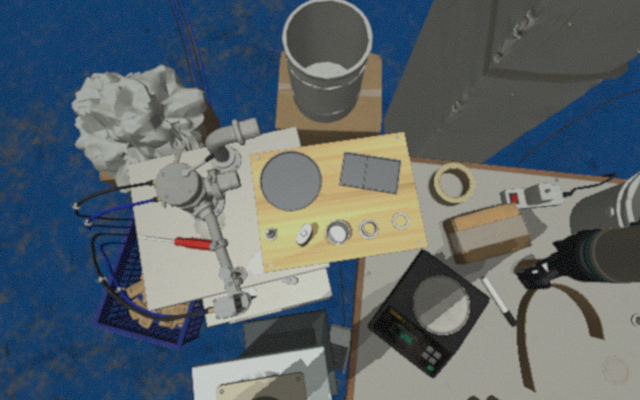

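The top view shows the round tray at about (291,181) and the rectangular tray at about (370,172). The parts run in a row: nozzle (272,233), bottle (305,233), cup (338,232), ferrule (369,228) and ring (401,219). I'll zoom in to measure them.

Run:
```python
from h import *
a=cv2.imread('pics/top0.png')[125:275,240:440]; cv2.imwrite('pics/topz.png',cv2.resize(a,None,fx=4,fy=4,interpolation=cv2.INTER_CUBIC))
a=cv2.imread('pics/scene0.png')[145:255,235:415]; cv2.imwrite('pics/scz.png',cv2.resize(a,None,fx=4.4,fy=4.4,interpolation=cv2.INTER_CUBIC))
```

```text
(no output)
```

View pics/topz.png

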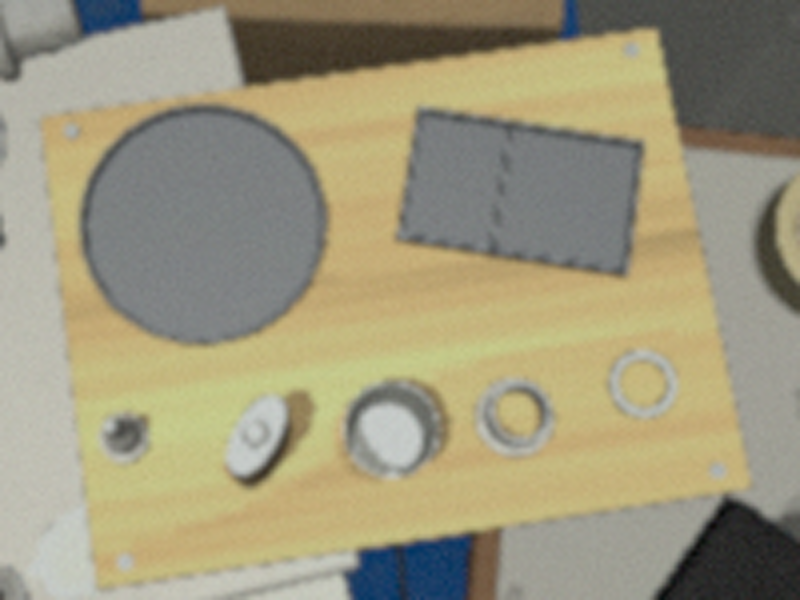

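View pics/scz.png

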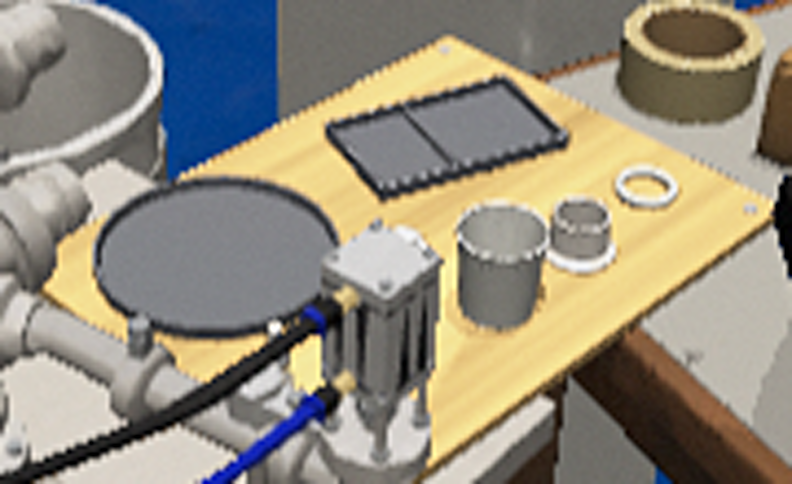

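```bash
cat > m.py <<'E'
from h import *
import pickle
np.set_printoptions(precision=1,suppress=True)
d=pickle.load(open('top0.pkl','rb'))
im=cv2.resize(d['color'][125:275,240:440],None,fx=4,fy=4,interpolation=cv2.INTER_CUBIC)
hsv=cv2.cvtColor(im,cv2.COLOR_RGB2HSV)
m=(hsv[...,1]<70).astype(np.uint8)
m=cv2.morphologyEx(m,cv2.MORPH_OPEN,np.ones((3,3)))
cs,_=cv2.findContours(m,cv2.RETR_EXTERNAL,cv2.CHAIN_APPROX_NONE)
full=lambda p:(240+(p[0]+.5)/4-.5,125+(p[1]+.5)/4-.5)
for c in cs:
    if cv2.contourArea(c)<800: continue
    x,y,w,h=cv2.boundingRect(c)
    if x<5 or y<5 or x+w>795: continue
    for z in (12,24,36,42,73,97):
        P=np.array([onz(d,*full(p),z)[:2] for p in c[:,0,:]],np.float32)
        r=cv2.minAreaRect(P); (ex,ey),rad=cv2.minEnclosingCircle(P)
        print((x,y,w,h),z,'rect',np.array(r[0]),np.array(r[1]),round(r[2],1),'circ',round(ex,1),round(ey,1),round(2*rad,1), 'eqd',round(2*np.sqrt(cv2.contourArea(P)/np.pi),1))
v=im.copy(); cv2.drawContours(v,cs,-1,(255,0,0),1); cv2.imwrite('pics/cont0.png',v[:,:,::-1])
E
python3 m.py
```

```text
(94, 410, 58, 56) 12 rect [435.5 -69.3] [35.3 33.5] 37.0 circ 435.2 -69.6 36.5 eqd 34.8
(94, 410, 58, 56) 24 rect [434.  -70.7] [34.8 33.1] 37.0 circ 433.7 -70.9 36.0 eqd 34.3
(94, 410, 58, 56) 36 rect [432.5 -72.1] [34.4 32.6] 37.0 circ 432.2 -72.3 35.5 eqd 33.9
(94, 410, 58, 56) 42 rect [431.7 -72.8] [34.1 32.4] 37.0 circ 431.5 -73.0 35.3 eqd 33.7
(94, 410, 58, 56) 73 rect [427.9 -76.3] [33.  31.3] 37.0 circ 427.7 -76.5 34.1 eqd 32.5
(94, 410, 58, 56) 97 rect [424.9 -79.1] [32.1 30.5] 37.0 circ 424.7 -79.3 33.2 eqd 31.6
(222, 390, 68, 91) 12 rect [ 423.7 -153.4] [34.3 59.8] 52.5 circ 423.7 -153.4 59.8 eqd 45.3
(222, 390, 68, 91) 24 rect [ 422.4 -153.7] [33.9 59. ] 52.5 circ 422.4 -153.7 59.0 eqd 44.7
(222, 390, 68, 91) 36 rect [ 421.1 -154. ] [33.4 58.2] 52.5 circ 421.0 -154.0 58.2 eqd 44.1
(222, 390, 68, 91) 42 rect [ 420.4 -154.1] [33.2 57.9] 52.5 circ 420.4 -154.2 57.9 eqd 43.9
(222, 390, 68, 91) 73 rect [ 416.9 -154.9] [32.1 55.9] 52.5 circ 416.9 -154.9 55.9 eqd 42.4
(222, 390, 68, 91) 97 rect [ 414.2 -155.5] [31.2 54.4] 52.5 circ 414.2 -155.5 54.4 eqd 41.2
(341, 379, 101, 102)
[... 2117 characters left out ...]
35.3 164.3 eqd 124.7
(396, 104, 250, 171) 97 rect [ 535.3 -331.5] [139.5  85.9] 72.0 circ 535.1 -331.0 159.8 eqd 121.3
(78, 103, 250, 242) 12 rect [ 566.  -137.7] [161.  160.9] 35.3 circ 566.3 -137.8 162.7 eqd 160.9
(78, 103, 250, 242) 24 rect [ 562.9 -138.2] [159.  158.9] 35.3 circ 563.1 -138.3 160.6 eqd 158.8
(78, 103, 250, 242) 36 rect [ 559.7 -138.7] [156.9 156.8] 35.3 circ 559.9 -138.8 158.5 eqd 156.8
(78, 103, 250, 242) 42 rect [ 558.1 -138.9] [155.9 155.8] 35.3 circ 558.4 -139.1 157.5 eqd 155.7
(78, 103, 250, 242) 73 rect [ 550.  -140.2] [150.6 150.5] 35.3 circ 550.2 -140.3 152.1 eqd 150.4
(78, 103, 250, 242) 97 rect [ 543.7 -141.2] [146.5 146.4] 35.3 circ 543.9 -141.3 148.0 eqd 146.3
```

View pics/cont0.png

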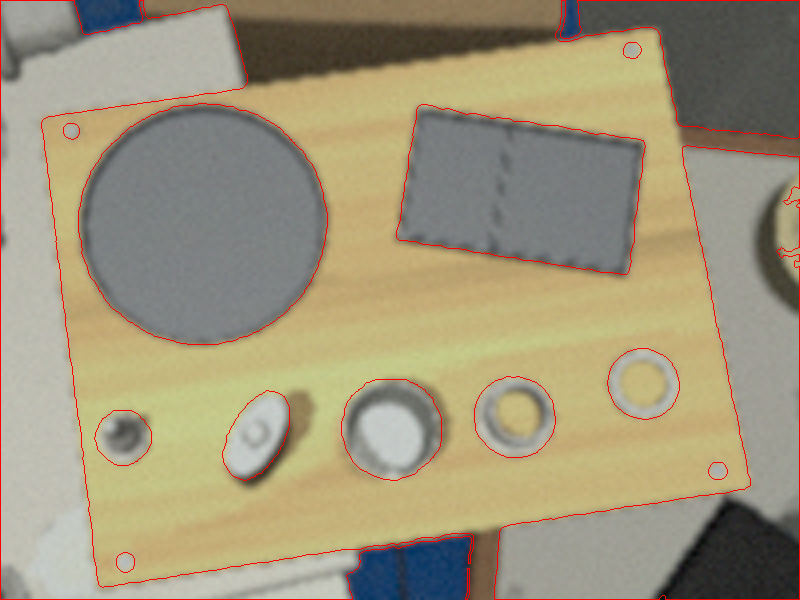

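Run:
```python
from h import *
import pickle
np.set_printoptions(precision=3,suppress=True)
a=cv2.imread('pics/top0.png')[170:320,150:350]; cv2.imwrite('pics/headz.png',cv2.resize(a,None,fx=4,fy=4,interpolation=cv2.INTER_CUBIC))
d=pickle.load(open('top0.pkl','rb')); im=cv2.resize(d['color'][125:275,240:440],None,fx=4,fy=4,interpolation=cv2.INTER_CUBIC)
full=lambda p:(240+(p[0]+.5)/4-.5,125+(p[1]+.5)/4-.5)
print('spout',onz(d,*full((257,432)),109))
hsv=cv2.cvtColor(im,cv2.COLOR_RGB2HSV)
m=np.zeros(im.shape[:2],np.uint8); m[380:490,215:300]=((hsv[...,1]<60)&(hsv[...,2]>165))[380:490,215:300]
m=cv2.morphologyEx(m,cv2.MORPH_CLOSE,np.ones((9,9)));
c=max(cv2.findContours(m,0,1)[0],key=cv2.contourArea)
P=np.array([onz(d,*full(p),97)[:2] for p in c[:,0,:]],np.float32); print(cv2.minAreaRect(P)); print(cv2.fitEllipse(P))
print('tape',onz(d,453,183,48))
```

```text
spout [ 414.458 -155.982  109.   ]
((415.5569152832031, -154.0786895751953), (26.005273818969727, 52.22576904296875), 55.06386947631836)
((415.47369384765625, -154.16586303710938), (25.817258834838867, 51.98381805419922), 51.460670471191406)
tape [ 488.17  -540.004   48.   ]
```

View pics/headz.png

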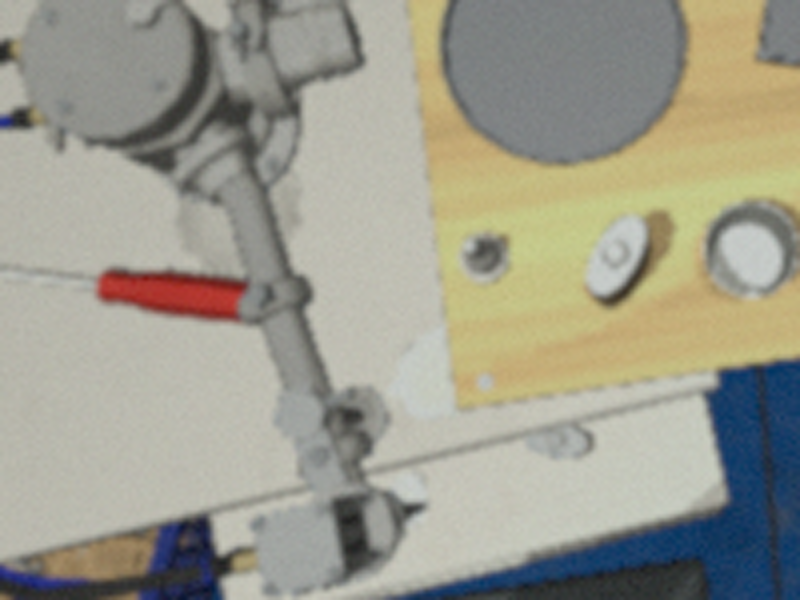

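Run:
```python
from h import *
import pickle
np.set_printoptions(precision=1,suppress=True)
T=pickle.load(open('top0.pkl','rb'));S=pickle.load(open('scene0.pkl','rb'))
def tri(a,b):
    c1,r1=ray(T,*a);c2,r2=ray(S,*b);r1/=np.linalg.norm(r1);r2/=np.linalg.norm(r2)
    s=np.linalg.lstsq(np.c_[r1,-r2],c2-c1,rcond=None)[0]; p,q=c1+s[0]*r1,c2+s[1]*r2; return (p+q)/2,np.linalg.norm(p-q)
print(tri((224.9,306),(320.9,202.3)))
for z in(100,150,200,250): print(z,onz(T,251,299,z),onz(T,247,275,z),onz(T,228,242,z))
```

```text
(array([289.2,   1.7, 250.6]), np.float64(2.6346001544365905))
100 [287.7 -19.4 100. ] [340.7 -16.5 100. ] [420.3  18.  100. ]
150 [289.5 -28.7 150. ] [339.4 -25.9 150. ] [414.3   6.5 150. ]
200 [291.4 -37.9 200. ] [338.1 -35.4 200. ] [408.4  -4.9 200. ]
250 [293.2 -47.2 250. ] [336.8 -44.8 250. ] [402.4 -16.4 250. ]
```

servo_tool --increments '[{"dx":6,"dy":9,"dz":-2,"az":0.4,"claw":-0.4},{"dx":13.5,"dy":18.6,"dz":-10,"az":0.806,"claw":-0.4},{"dx":13.5,"dy":18.6,"dz":-10,"az":0.806,"claw":-0.4},{"dx":13.5,"dy":18.6,"dz":-10,"az":0.806,"claw":-0.4},{"dx":13.5,"dy":18.6,"dz":-10,"az":0.806,"claw":-0.4},{"dx":13.5,"dy":18.6,"dz":-10,"az":0.806,"claw":-0.4},{"dx":13.5,"dy":18.6,"dz":-10,"az":0.806,"claw":-0.4},{"dx":13.5,"dy":18.6,"dz":-10,"az":0.806,"claw":-0.4}]'

```text
invalid input at $.increments[0]: expected keys dx, dy, dz, ax, ay, az, claw
```

All the keys have to be given.

servo_tool --increments '[{"dx":6,"dy":9,"dz":-2,"ax":0,"ay":0,"az":0.4,"claw":-0.4},{"dx":13.5,"dy":18.6,"dz":-10,"ax":0,"ay":0,"az":0.806,"claw":-0.4},{"dx":13.5,"dy":18.6,"dz":-10,"ax":0,"ay":0,"az":0.806,"claw":-0.4},{"dx":13.5,"dy":18.6,"dz":-10,"ax":0,"ay":0,"az":0.806,"claw":-0.4},{"dx":13.5,"dy":18.6,"dz":-10,"ax":0,"ay":0,"az":0.806,"claw":-0.4},{"dx":13.5,"dy":18.6,"dz":-10,"ax":0,"ay":0,"az":0.806,"claw":-0.4},{"dx":13.5,"dy":18.6,"dz":-10,"ax":0,"ay":0,"az":0.806,"claw":-0.4},{"dx":13.5,"dy":18.6,"dz":-10,"ax":0,"ay":0,"az":0.806,"claw":-0.4}]'

```text
clock: 0.77
eef_pos: [419.7, -395.1, 129.7]
tool_rot: [-1.573, 0.003, -1.877]
force: [-0.1, -1.2, -0.2]
width: 59.6
```

servo_tool --increments '[{"dx":0,"dy":0,"dz":-7,"ax":0,"ay":0,"az":0,"claw":-0.4},{"dx":0,"dy":0,"dz":-7,"ax":0,"ay":0,"az":0,"claw":-0.4},{"dx":0,"dy":0,"dz":-7,"ax":0,"ay":0,"az":0,"claw":-0.4},{"dx":0,"dy":0,"dz":-7,"ax":0,"ay":0,"az":0,"claw":-0.4},{"dx":0,"dy":0,"dz":-7,"ax":0,"ay":0,"az":0,"claw":-0.4}]'

```text
clock: 1.18
eef_pos: [418.5, -400.5, 62.6]
tool_rot: [-1.569, -0.001, -1.887]
force: [-0.4, 0.3, 0.3]
width: 59.8
```

Run:
```python
from h import *
d=snap('top','t1'); s=read_state(); print(s['eef_pos'],s['tool_rot'],s['qpos'])
print(proj(d,s['eef_pos']),onz(d,0,0,0)[:1])
a=d['color'][125:275,330:530,::-1]; cv2.imwrite('pics/t1z.png',cv2.resize(a,None,fx=4,fy=4,interpolation=cv2.INTER_CUBIC))
```

```text
[ 418.99732988 -400.60226869   63.17073994] [-1.56781391e+00 -1.56446152e-03 -1.88628606e+00] [ 0.80323168  0.75987939 -0.13986989  1.84987802  0.1881518   0.54119583
  0.2245917 ]
(np.float64(404.9717653562891), np.float64(217.5593301364548)) [1232.60753991]
```

View pics/t1z.png

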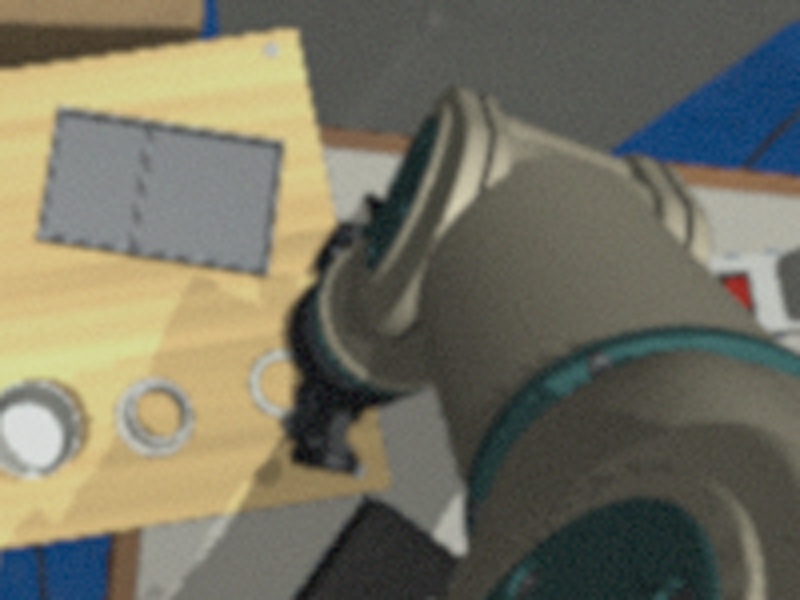

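Fingers straddle the ring (zoom 285,385), consistent with the measurement. Descending.

servo_tool --increments '[{"dx":0,"dy":0.15,"dz":-2.5,"ax":0,"ay":0,"az":0,"claw":-0.35},{"dx":0,"dy":0.15,"dz":-4,"ax":0,"ay":0,"az":0,"claw":-0.35},{"dx":0,"dy":0.15,"dz":-4.8,"ax":0,"ay":0,"az":0,"claw":-0.35},{"dx":0,"dy":0.15,"dz":-4.8,"ax":0,"ay":0,"az":0,"claw":-0.35},{"dx":0,"dy":0.15,"dz":-4.8,"ax":0,"ay":0,"az":0,"claw":-0.35}]'

```text
clock: 1.65
eef_pos: [418.8, -398.2, 14.4]
tool_rot: [-1.569, -0.001, -1.885]
force: [0.1, -1.1, 0.1]
width: 57.7
```

servo_tool --increments '[{"dx":0,"dy":0,"dz":-0.2,"ax":0,"ay":0,"az":0,"claw":-0.35},{"dx":0,"dy":0,"dz":-0.3,"ax":0,"ay":0,"az":0,"claw":0.3},{"dx":0,"dy":0,"dz":-0.3,"ax":0,"ay":0,"az":0,"claw":0.3},{"dx":0,"dy":0,"dz":-0.3,"ax":0,"ay":0,"az":0,"claw":0.3},{"dx":0,"dy":0,"dz":-0.3,"ax":0,"ay":0,"az":0,"claw":0.3}]'

```text
clock: 2.07
eef_pos: [418.7, -398.1, 11.8]
tool_rot: [-1.569, -0.001, -1.885]
force: [-1.4, 0.4, 7.6]
width: 37.9
```

servo_tool --increments '[{"dx":0,"dy":0,"dz":0,"ax":0,"ay":0,"az":0,"claw":0.3},{"dx":0,"dy":0,"dz":0,"ax":0,"ay":0,"az":0,"claw":0.3}]'

```text
clock: 2.23
eef_pos: [418.7, -398.2, 11.9]
tool_rot: [-1.569, -0.001, -1.885]
force: [-0.4, 1.2, 8.2]
width: 37.6
```

servo_tool --increments '[{"dx":0,"dy":0,"dz":0.5,"ax":0,"ay":0,"az":0,"claw":0.3},{"dx":0,"dy":0,"dz":2,"ax":0,"ay":0,"az":0,"claw":0.3},{"dx":0,"dy":0,"dz":5,"ax":0,"ay":0,"az":0,"claw":0.3},{"dx":0,"dy":0,"dz":8,"ax":0,"ay":0,"az":0,"claw":0.3},{"dx":0,"dy":0,"dz":8,"ax":0,"ay":0,"az":0,"claw":0.3}]'

```text
clock: 2.65
eef_pos: [421.2, -400.0, 95.9]
tool_rot: [-1.562, -0.004, -1.885]
force: [-0.4, 0.5, 0.3]
width: 37.6
```

Run:
```python
from h import *
d=snap('top','t2');e=snap('scene','s2'); s=read_state(); print(s['eef_pos'],s['width'],s['force'])
a=d['color'][160:280,360:500,::-1]; b=e['color'][120:240,330:470,::-1]
cv2.imwrite('pics/t2z.png',cv2.resize(np.vstack([np.hstack([a,b])]),None,fx=2.8,fy=2.8,interpolation=cv2.INTER_CUBIC))
```

```text
[ 419.02655794 -398.38024715   92.02951036] 37.214683412170075 [ 0.04415645 -0.49024742 -1.36556484]
```

View pics/t2z.png

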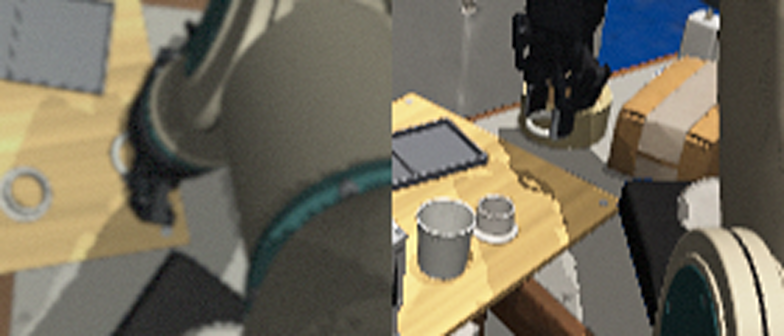

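Run:
```python
from h import *
a=cv2.imread('pics/s2.png')[115:185,365:455]
cv2.imwrite('pics/s2z.png',cv2.resize(a,None,fx=8,fy=8,interpolation=cv2.INTER_CUBIC))
d=get_image('scene')
for w in [(419,-398.4,92),(419,-398.4,100),(419-.951*18.7,-398.4+.309*18.7,95),(419+.951*18.7,-398.4-.309*18.7,95)]:
    u,v=proj(d,w);print((u-365)*8,(v-115)*8)
```

```text
159.2445892579358 406.48389330653663
162.08892723489407 387.7186028334511
190.7987863636231 425.2991613395834
130.53415310070386 374.2404223606027
```

View pics/s2z.png

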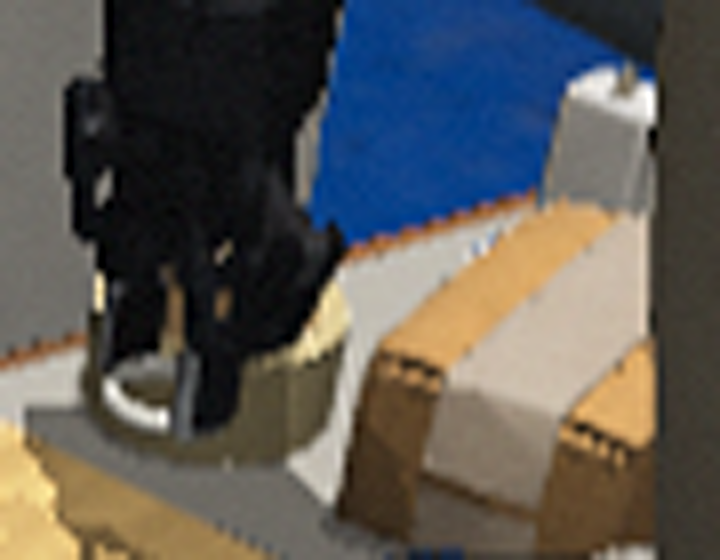

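servo_tool --increments '[{"dx":3,"dy":0.6,"dz":0,"ax":0,"ay":0,"az":0,"claw":0.3},{"dx":6,"dy":1.2,"dz":0,"ax":0,"ay":0,"az":0,"claw":0.3},{"dx":9,"dy":1.8,"dz":0,"ax":0,"ay":0,"az":0,"claw":0.3},{"dx":12,"dy":2.4,"dz":-1,"ax":0,"ay":0,"az":0,"claw":0.3},{"dx":12.6,"dy":2.4,"dz":-3,"ax":0,"ay":0,"az":0,"claw":0.3},{"dx":12.6,"dy":2.4,"dz":-5,"ax":0,"ay":0,"az":0,"claw":0.3},{"dx":12.6,"dy":2.4,"dz":-5.5,"ax":0,"ay":0,"az":0,"claw":0.3},{"dx":12.6,"dy":2.4,"dz":-5.5,"ax":0,"ay":0,"az":0,"claw":0.3}]'

```text
clock: 3.47
eef_pos: [541.7, -372.3, 32.1]
tool_rot: [-1.577, 0.001, -1.885]
force: [-0.8, 0.2, -0.6]
width: 37.5
```

servo_tool --increments '[{"dx":0,"dy":0,"dz":-1,"ax":0,"ay":0,"az":0,"claw":0.3},{"dx":0,"dy":0,"dz":-1.7,"ax":0,"ay":0,"az":0,"claw":0.3},{"dx":0,"dy":0,"dz":-2.1,"ax":0,"ay":0,"az":0,"claw":0.3},{"dx":0,"dy":0,"dz":-2.1,"ax":0,"ay":0,"az":0,"claw":0.3},{"dx":0,"dy":0,"dz":-2.1,"ax":0,"ay":0,"az":0,"claw":0.3}]'

```text
clock: 3.88
eef_pos: [544.0, -374.0, 15.0]
tool_rot: [-1.571, -0.0, -1.885]
force: [-1.3, 0.1, 3.0]
width: 37.9
```

servo_tool --increments '[{"dx":0,"dy":0,"dz":0,"ax":0,"ay":0,"az":0,"claw":-0.07},{"dx":0,"dy":0,"dz":0,"ax":0,"ay":0,"az":0,"claw":-0.07},{"dx":0,"dy":0,"dz":0,"ax":0,"ay":0,"az":0,"claw":-0.07},{"dx":0,"dy":0,"dz":2,"ax":0,"ay":0,"az":0,"claw":-0.07},{"dx":0,"dy":0,"dz":6,"ax":0,"ay":0,"az":0,"claw":-0.07},{"dx":-3,"dy":1,"dz":10,"ax":0,"ay":0,"az":0,"claw":-0.6},{"dx":-7,"dy":3,"dz":10,"ax":0,"ay":0,"az":0,"claw":-0.6},{"dx":-10,"dy":5,"dz":10,"ax":0,"ay":0,"az":0,"claw":-0.6}]'

```text
clock: 4.55
eef_pos: [448.1, -327.3, 116.8]
tool_rot: [-1.564, -0.003, -1.886]
force: [-0.2, -0.2, -0.6]
width: 68.3
```

Run:
```python
from h import *
d=snap('top','t3');e=snap('scene','s3'); s=read_state(); print(s['eef_pos'],s['width'],s['force'])
a=d['color'][130:250,320:460,::-1]; b=e['color'][120:240,290:430,::-1]
cv2.imwrite('pics/t3z.png',cv2.resize(np.vstack([np.hstack([a,b])]),None,fx=2.8,fy=2.8,interpolation=cv2.INTER_CUBIC))
```

```text
[ 436.8126774  -319.8852119   113.35994171] 68.20095128777348 [ 0.77953823 -0.26852373  0.43212736]
```

View pics/t3z.png

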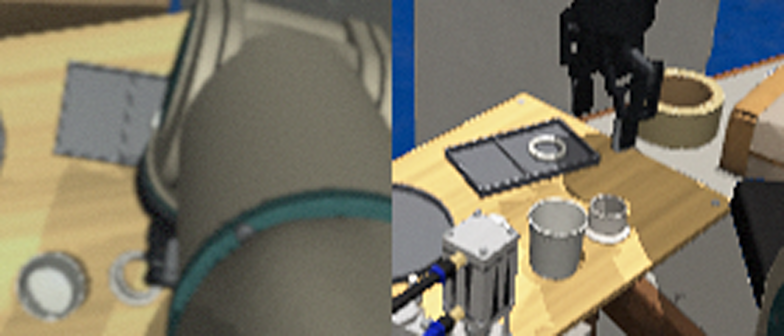

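The scene view shows the ring flat in the large pocket, at zoom (547,148). Next I'll measure its position and that of the ferrule in this view.

Run:
```python
from h import *
import pickle
np.set_printoptions(precision=1,suppress=True)
e=pickle.load(open('scene0.pkl','rb')); im0=e['color']
e3=get_image('scene')
def blob(e,u0,u1,v0,v1,z,thr):
    im=cv2.resize(e['color'][v0:v1,u0:u1],None,fx=8,fy=8,interpolation=cv2.INTER_CUBIC)
    hsv=cv2.cvtColor(im,cv2.COLOR_RGB2HSV); m=((hsv[...,2]>thr)&(hsv[...,1]<60)).astype(np.uint8)
    c=max(cv2.findContours(m,0,1)[0],key=cv2.contourArea)
    P=np.array([onz(e,u0+(p[0]+.5)/8-.5,v0+(p[1]+.5)/8-.5,z)[:2] for p in c[:,0,:]],np.float32)
    el=cv2.fitEllipse(P); print(np.array(el[0]),np.array(el[1]),cv2.minEnclosingCircle(P))
for t in (150,165,180):
    blob(e3,332,366,162,184,22,t)   # placed ring
    blob(e,368,396,178,198,19,t)  # calibrate: initial ring
```

```text
[ 547.8 -370.7] [30.9 53.4] ((546.1573486328125, -371.3905029296875), 27.819515228271484)
[ 418.3 -396.1] [41.8 48.3] ((418.8565979003906, -396.07562255859375), 24.946781158447266)
[ 546.7 -370.5] [31.4 49. ] ((544.0413818359375, -372.8367004394531), 25.73239517211914)
[ 418.5 -396.4] [41.5 47.8] ((418.8565979003906, -396.07562255859375), 24.946781158447266)
[ 546.3 -370.5] [31.4 46.2] ((543.4814453125, -373.25775146484375), 24.8486270904541)
[ 418.9 -396.8] [41.4 46.8] ((417.5538024902344, -397.17352294921875), 24.803823471069336)
```

servo_tool --increments '[{"dx":-3.3,"dy":0.8,"dz":0,"ax":0,"ay":0,"az":0,"claw":-0.7},{"dx":-3.3,"dy":0.8,"dz":-3,"ax":0,"ay":0,"az":0,"claw":-0.7},{"dx":-3.3,"dy":0.8,"dz":-6,"ax":0,"ay":0,"az":0,"claw":-0.7},{"dx":-3.3,"dy":0.8,"dz":-6,"ax":0,"ay":0,"az":0,"claw":-0.7},{"dx":-3.3,"dy":0.8,"dz":-6,"ax":0,"ay":0,"az":0,"claw":-0.7}]'

```text
clock: 5.12
eef_pos: [414.4, -317.2, 53.3]
tool_rot: [-1.573, 0.001, -1.884]
force: [0.6, 0.2, 0.6]
width: 72.3
```

servo_tool --increments '[{"dx":-0.2,"dy":0.1,"dz":-1,"ax":0,"ay":0,"az":0,"claw":-0.7},{"dx":-0.2,"dy":0.1,"dz":-2.5,"ax":0,"ay":0,"az":0,"claw":-0.7},{"dx":-0.2,"dy":0.1,"dz":-3.8,"ax":0,"ay":0,"az":0,"claw":-0.7},{"dx":-0.2,"dy":0.1,"dz":-3.8,"ax":0,"ay":0,"az":0,"claw":-0.7},{"dx":-0.2,"dy":0.1,"dz":-3.8,"ax":0,"ay":0,"az":0,"claw":-0.7}]'

```text
clock: 5.53
eef_pos: [413.4, -316.9, 17.2]
tool_rot: [-1.569, -0.0, -1.885]
force: [0.1, -0.2, 0.1]
width: 72.4
```

servo_tool --increments '[{"dx":-0.3,"dy":0.14,"dz":-0.2,"ax":0,"ay":0,"az":0,"claw":-0.7},{"dx":-0.3,"dy":0.14,"dz":-0.2,"ax":0,"ay":0,"az":0,"claw":-0.7},{"dx":-0.3,"dy":0.14,"dz":-0.2,"ax":0,"ay":0,"az":0,"claw":0.3},{"dx":-0.3,"dy":0.14,"dz":-0.2,"ax":0,"ay":0,"az":0,"claw":0.3},{"dx":-0.3,"dy":0.14,"dz":-0.2,"ax":0,"ay":0,"az":0,"claw":0.3},{"dx":-0.3,"dy":0.14,"dz":-0.2,"ax":0,"ay":0,"az":0,"claw":0.3},{"dx":-0.3,"dy":0.14,"dz":-0.2,"ax":0,"ay":0,"az":0,"claw":0.3},{"dx":-0.3,"dy":0.14,"dz":-0.2,"ax":0,"ay":0,"az":0,"claw":0.3}]'

```text
clock: 6.2
eef_pos: [410.3, -315.6, 15.6]
tool_rot: [-1.568, -0.001, -1.885]
force: [-0.8, 1.2, 9.3]
width: 43.6
```

servo_tool --increments '[{"dx":0,"dy":0,"dz":0,"ax":0,"ay":0,"az":0,"claw":0.3},{"dx":0,"dy":0,"dz":0.5,"ax":0,"ay":0,"az":0,"claw":0.3},{"dx":0,"dy":0,"dz":1.5,"ax":0,"ay":0,"az":0,"claw":0.3},{"dx":0,"dy":0,"dz":3.5,"ax":0,"ay":0,"az":0,"claw":0.3},{"dx":0,"dy":0,"dz":6,"ax":0,"ay":0,"az":0,"claw":0.3},{"dx":0,"dy":0,"dz":6,"ax":0,"ay":0,"az":0,"claw":0.3},{"dx":0,"dy":0,"dz":6,"ax":0,"ay":0,"az":0,"claw":0.3}]'

```text
clock: 6.78
eef_pos: [410.0, -315.7, 75.8]
tool_rot: [-1.568, -0.001, -1.885]
force: [-1.0, -0.1, -0.8]
width: 43.6
```

Run:
```python
from h import *
e=snap('scene','s4'); s=read_state(); print(s['eef_pos'],s['width'],s['force'])
cv2.imwrite('pics/s4z.png',cv2.resize(e['color'][110:240,290:450,::-1],None,fx=4,fy=4,interpolation=cv2.INTER_CUBIC))
```

```text
[ 409.26622663 -315.19859196   74.78088109] 43.8302040865109 [ 0.43437171 -0.50332887 -0.75073494]
```

View pics/s4z.png

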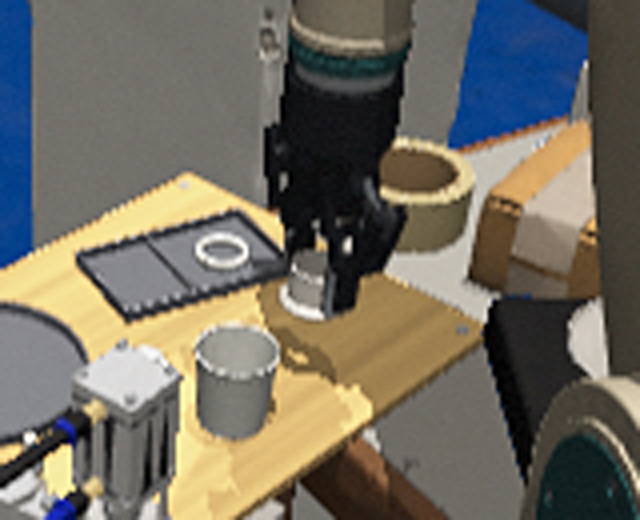

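servo_tool --increments '[{"dx":3,"dy":-1.3,"dz":0,"ax":0,"ay":0,"az":0,"claw":0.3},{"dx":6,"dy":-2.6,"dz":0,"ax":0,"ay":0,"az":0,"claw":0.3},{"dx":9,"dy":-3.9,"dz":0,"ax":0,"ay":0,"az":0,"claw":0.3},{"dx":12,"dy":-5.2,"dz":0,"ax":0,"ay":0,"az":0,"claw":0.3},{"dx":13.4,"dy":-5.8,"dz":-1,"ax":0,"ay":0,"az":0,"claw":0.3},{"dx":13.4,"dy":-5.8,"dz":-2.5,"ax":0,"ay":0,"az":0,"claw":0.3},{"dx":13.4,"dy":-5.8,"dz":-3.5,"ax":0,"ay":0,"az":0,"claw":0.3},{"dx":13.4,"dy":-5.8,"dz":-3.5,"ax":0,"ay":0,"az":0,"claw":0.3}]'

```text
clock: 7.5
eef_pos: [540.1, -371.2, 35.3]
tool_rot: [-1.579, 0.002, -1.885]
force: [-0.7, 0.1, -1.6]
width: 43.6
```

servo_tool --increments '[{"dx":0,"dy":0,"dz":0,"ax":0,"ay":0,"az":0,"claw":0.3},{"dx":0,"dy":0,"dz":0,"ax":0,"ay":0,"az":0,"claw":0.3}]'

```text
clock: 7.67
eef_pos: [542.6, -372.9, 39.2]
tool_rot: [-1.572, 0.0, -1.885]
force: [-0.2, -0.5, -1.0]
width: 43.7
```

servo_tool --increments '[{"dx":0.15,"dy":-0.05,"dz":-0.6,"ax":0,"ay":0,"az":0,"claw":0.3},{"dx":0.15,"dy":-0.05,"dz":-1.1,"ax":0,"ay":0,"az":0,"claw":0.3},{"dx":0.15,"dy":-0.05,"dz":-1.1,"ax":0,"ay":0,"az":0,"claw":0.3},{"dx":0.15,"dy":-0.05,"dz":-1.1,"ax":0,"ay":0,"az":0,"claw":0.3}]'

```text
clock: 8.0
eef_pos: [544.4, -373.4, 28.0]
tool_rot: [-1.571, 0.0, -1.885]
force: [-0.3, 0.1, -1.1]
width: 43.1
```

servo_tool --increments '[{"dx":0,"dy":0,"dz":-0.1,"ax":0,"ay":0,"az":0,"claw":0.3},{"dx":0,"dy":0,"dz":-0.15,"ax":0,"ay":0,"az":0,"claw":0.3},{"dx":0,"dy":0,"dz":-0.15,"ax":0,"ay":0,"az":0,"claw":0.3}]'

```text
clock: 8.25
eef_pos: [544.9, -373.6, 27.2]
tool_rot: [-1.57, -0.0, -1.885]
force: [-1.0, 0.3, 2.5]
width: 43.4
```

servo_tool --increments '[{"dx":0,"dy":0,"dz":0,"ax":0,"ay":0,"az":0,"claw":-0.2},{"dx":0,"dy":0,"dz":0,"ax":0,"ay":0,"az":0,"claw":-0.4},{"dx":0,"dy":0,"dz":0,"ax":0,"ay":0,"az":0,"claw":-0.5},{"dx":0,"dy":0,"dz":0,"ax":0,"ay":0,"az":0,"claw":-0.5},{"dx":0,"dy":0,"dz":3,"ax":0,"ay":0,"az":0,"claw":-0.5},{"dx":0,"dy":0,"dz":7,"ax":0,"ay":0,"az":0,"claw":-0.8},{"dx":0,"dy":2,"dz":11,"ax":0,"ay":0,"az":0,"claw":-0.8},{"dx":-3,"dy":4,"dz":11,"ax":0,"ay":0,"az":0,"claw":-0.8}]'

```text
clock: 8.92
eef_pos: [524.9, -336.0, 144.0]
tool_rot: [-1.55, -0.002, -1.884]
force: [2.6, -0.7, -0.4]
width: 76.8
```

Run:
```python
from h import *
e=snap('scene','s5'); s=read_state(); print(s['eef_pos'],s['width'],s['force'])
cv2.imwrite('pics/s5z.png',cv2.resize(e['color'][110:240,270:430,::-1],None,fx=4,fy=4,interpolation=cv2.INTER_CUBIC))
```

```text
[ 509.74592553 -327.40695447  139.51277486] 76.67584094573391 [-9.79324634  6.2123669  -3.42826401]
```

View pics/s5z.png

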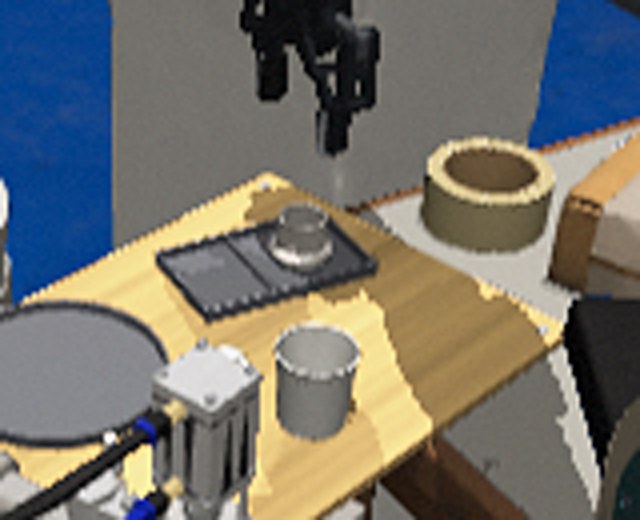

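Ferrule is standing on the ring, at zoom (300,240). Next, the cup.

servo_tool --increments '[{"dx":-3.5,"dy":3.3,"dz":0,"ax":0,"ay":0,"az":0,"claw":-1},{"dx":-7,"dy":6.6,"dz":0,"ax":0,"ay":0,"az":0,"claw":-1},{"dx":-9.5,"dy":9,"dz":0,"ax":0,"ay":0,"az":0,"claw":-1},{"dx":-10.6,"dy":10,"dz":-1,"ax":0,"ay":0,"az":0,"claw":-1},{"dx":-10.6,"dy":10,"dz":-3,"ax":0,"ay":0,"az":0,"claw":-1},{"dx":-10.6,"dy":10,"dz":-4,"ax":0,"ay":0,"az":0,"claw":-1},{"dx":-10.6,"dy":10,"dz":-4,"ax":0,"ay":0,"az":0,"claw":-1},{"dx":-10.6,"dy":10,"dz":-4,"ax":0,"ay":0,"az":0,"claw":-1}]'

```text
clock: 9.63
eef_pos: [408.8, -233.5, 96.7]
tool_rot: [-1.571, 0.0, -1.885]
force: [0.3, -0.5, 0.2]
width: 85.4
```

servo_tool --increments '[{"dx":0,"dy":0,"dz":-2,"ax":0,"ay":0,"az":0,"claw":-1},{"dx":0,"dy":0,"dz":-4.5,"ax":0,"ay":0,"az":0,"claw":-1},{"dx":0,"dy":0,"dz":-6.5,"ax":0,"ay":0,"az":0,"claw":-1},{"dx":0,"dy":0,"dz":-6.9,"ax":0,"ay":0,"az":0,"claw":-1},{"dx":0,"dy":0,"dz":-6.9,"ax":0,"ay":0,"az":0,"claw":-1},{"dx":0,"dy":0,"dz":-6.9,"ax":0,"ay":0,"az":0,"claw":-1}]'

```text
clock: 10.13
eef_pos: [409.4, -233.9, 28.5]
tool_rot: [-1.57, -0.0, -1.885]
force: [0.1, -0.5, 0.9]
width: 85.5
```

servo_tool --increments '[{"dx":0,"dy":0,"dz":0,"ax":0,"ay":0,"az":0,"claw":-0.6},{"dx":0,"dy":0,"dz":0,"ax":0,"ay":0,"az":0,"claw":-0.3},{"dx":0,"dy":0,"dz":0,"ax":0,"ay":0,"az":0,"claw":0.1},{"dx":0,"dy":0,"dz":0,"ax":0,"ay":0,"az":0,"claw":0.1},{"dx":0,"dy":0,"dz":0,"ax":0,"ay":0,"az":0,"claw":0.1},{"dx":0,"dy":0,"dz":0,"ax":0,"ay":0,"az":0,"claw":0.1},{"dx":0,"dy":0,"dz":0,"ax":0,"ay":0,"az":0,"claw":0.1}]'

```text
clock: 10.72
eef_pos: [409.4, -234.0, 29.3]
tool_rot: [-1.569, -0.001, -1.885]
force: [-1.2, 0.6, 9.9]
width: 55.0
```

servo_tool --increments '[{"dx":0,"dy":0,"dz":0.5,"ax":0,"ay":0,"az":0,"claw":0.1},{"dx":0,"dy":0,"dz":2,"ax":0,"ay":0,"az":0,"claw":0.1},{"dx":1,"dy":0.4,"dz":4,"ax":0,"ay":0,"az":0,"claw":0.1},{"dx":4,"dy":1.6,"dz":5,"ax":0,"ay":0,"az":0,"claw":0.1},{"dx":7,"dy":2.8,"dz":5,"ax":0,"ay":0,"az":0,"claw":0.1},{"dx":10,"dy":4,"dz":5,"ax":0,"ay":0,"az":0,"claw":0.1},{"dx":13,"dy":5.2,"dz":5,"ax":0,"ay":0,"az":0,"claw":0.1},{"dx":15.5,"dy":6.2,"dz":5,"ax":0,"ay":0,"az":0,"claw":0.1}]'

```text
clock: 11.38
eef_pos: [566.3, -170.2, 78.8]
tool_rot: [-1.569, 0.001, -1.884]
force: [0.7, -0.1, 0.2]
width: 54.5
```

servo_tool --increments '[{"dx":0,"dy":0,"dz":-1,"ax":0,"ay":0,"az":0,"claw":0.1},{"dx":0,"dy":0,"dz":-2.5,"ax":0,"ay":0,"az":0,"claw":0.1},{"dx":0,"dy":0,"dz":-3.5,"ax":0,"ay":0,"az":0,"claw":0.1},{"dx":0,"dy":0,"dz":-3.5,"ax":0,"ay":0,"az":0,"claw":0.1},{"dx":0,"dy":0,"dz":-3.5,"ax":0,"ay":0,"az":0,"claw":0.1}]'

```text
clock: 11.8
eef_pos: [562.8, -171.8, 42.4]
tool_rot: [-1.572, -0.0, -1.885]
force: [-0.3, -0.6, -0.4]
width: 55.0
```

servo_tool --increments '[{"dx":0,"dy":0,"dz":-0.5,"ax":0,"ay":0,"az":0,"claw":0.1},{"dx":0,"dy":0,"dz":-0.9,"ax":0,"ay":0,"az":0,"claw":0.1},{"dx":0,"dy":0,"dz":-1.0,"ax":0,"ay":0,"az":0,"claw":0.1},{"dx":0,"dy":0,"dz":-1.0,"ax":0,"ay":0,"az":0,"claw":0.1}]'

```text
clock: 12.13
eef_pos: [563.6, -171.6, 32.7]
tool_rot: [-1.571, 0.0, -1.885]
force: [0.4, 0.2, -0.9]
width: 54.9
```

servo_tool --increments '[{"dx":0,"dy":0,"dz":-0.08,"ax":0,"ay":0,"az":0,"claw":0.1},{"dx":0,"dy":0,"dz":-0.15,"ax":0,"ay":0,"az":0,"claw":0.1},{"dx":0,"dy":0,"dz":-0.15,"ax":0,"ay":0,"az":0,"claw":0.1}]'

```text
clock: 12.38
eef_pos: [563.8, -171.7, 32.4]
tool_rot: [-1.57, -0.0, -1.885]
force: [-1.9, 1.2, 8.9]
width: 54.7
```

servo_tool --increments '[{"dx":0,"dy":0,"dz":0,"ax":0,"ay":0,"az":0,"claw":-0.5},{"dx":0,"dy":0,"dz":0,"ax":0,"ay":0,"az":0,"claw":-1},{"dx":0,"dy":0,"dz":0,"ax":0,"ay":0,"az":0,"claw":-1},{"dx":0,"dy":0,"dz":2,"ax":0,"ay":0,"az":0,"claw":-1},{"dx":0,"dy":0,"dz":6,"ax":0,"ay":0,"az":0,"claw":-1},{"dx":0,"dy":0,"dz":10,"ax":0,"ay":0,"az":0,"claw":-1},{"dx":0,"dy":0,"dz":13,"ax":0,"ay":0,"az":0,"claw":-1},{"dx":-2,"dy":0,"dz":14,"ax":0,"ay":0,"az":0.1,"claw":-0.5}]'

```text
clock: 13.05
eef_pos: [550.3, -171.7, 176.3]
tool_rot: [-1.557, 0.0, -1.783]
force: [1.1, -1.1, -0.1]
width: 75.0
```

servo_tool --increments '[{"dx":-4,"dy":0.5,"dz":0,"ax":0,"ay":0,"az":0.15,"claw":-0.4},{"dx":-8,"dy":1,"dz":0,"ax":0,"ay":0,"az":0.27,"claw":-0.4},{"dx":-11,"dy":1.5,"dz":0,"ax":0,"ay":0,"az":0.39,"claw":-0.4},{"dx":-12.8,"dy":1.7,"dz":0,"ax":0,"ay":0,"az":0.51,"claw":-0.4},{"dx":-12.8,"dy":1.7,"dz":0,"ax":0,"ay":0,"az":0.63,"claw":-0.4},{"dx":-12.8,"dy":1.7,"dz":0,"ax":0,"ay":0,"az":0.75,"claw":-0.4},{"dx":-12.8,"dy":1.7,"dz":0,"ax":0,"ay":0,"az":0.87,"claw":-0.4},{"dx":-12.8,"dy":1.7,"dz":0,"ax":0,"ay":0,"az":0.99,"claw":-0.4}]'

```text
clock: 13.72
eef_pos: [415.7, -154.7, 171.4]
tool_rot: [-1.571, -0.0, -0.789]
force: [0.6, -0.0, 0.7]
width: 59.9
```

servo_tool --increments '[{"dx":0,"dy":0,"dz":0,"ax":0,"ay":0,"az":0.12,"claw":-0.4},{"dx":0,"dy":0,"dz":-1,"ax":0,"ay":0,"az":0.14,"claw":-0.4},{"dx":0,"dy":0,"dz":-1,"ax":0,"ay":0,"az":0.14,"claw":-0.4},{"dx":0,"dy":0,"dz":-1,"ax":0,"ay":0,"az":0.14,"claw":-0.4}]'

```text
clock: 14.05
eef_pos: [415.1, -154.5, 160.5]
tool_rot: [-1.571, 0.002, -0.658]
force: [0.4, -0.6, -0.0]
width: 59.9
```

Run:
```python
from h import *
e=snap('scene','s6');d=snap('top','t6'); s=read_state(); print(s['eef_pos'],s['tool_rot'],s['width'],s['force'],s['qpos'])
a=d['color'][130:280,230:430,::-1]; b=e['color'][100:250,220:420,::-1]
cv2.imwrite('pics/s6z.png',cv2.resize(np.hstack([a,b]),None,fx=2,fy=2,interpolation=cv2.INTER_CUBIC))
```

```text
[ 415.62845871 -154.43693239  160.97974795] [-1.57103456e+00  5.42681834e-04 -6.56523075e-01] 59.66016710521286 [ 0.68955956 -0.16685183 -0.7725306 ] [ 0.64021962  0.49054741 -0.48538501  2.13565513  0.39814999  0.60267004
  0.7853134 ]
```

View pics/s6z.png

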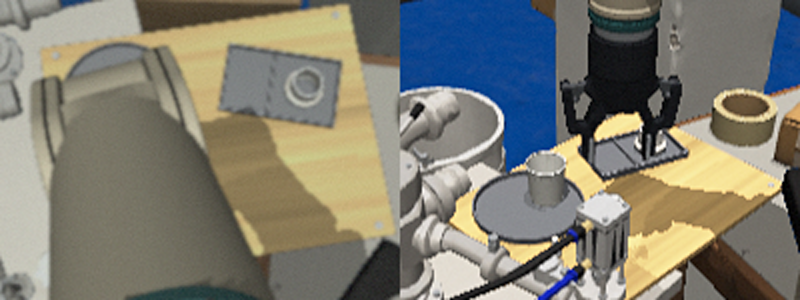

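servo_tool --increments '[{"dx":0,"dy":0,"dz":-3,"ax":0,"ay":0,"az":0,"claw":-0.4},{"dx":0,"dy":0,"dz":-6,"ax":0,"ay":0,"az":0,"claw":-0.4},{"dx":0,"dy":0,"dz":-9,"ax":0,"ay":0,"az":0,"claw":-0.4},{"dx":0,"dy":0,"dz":-11,"ax":0,"ay":0,"az":0,"claw":-0.4},{"dx":0,"dy":0,"dz":-11,"ax":0,"ay":0,"az":0,"claw":-0.4},{"dx":0,"dy":0,"dz":-11,"ax":0,"ay":0,"az":0,"claw":-0.4}]'

```text
clock: 14.65
eef_pos: [415.4, -154.1, 50.9]
tool_rot: [-1.572, 0.002, -0.655]
force: [0.7, 0.9, 0.6]
width: 59.8
```

servo_tool --increments '[{"dx":0,"dy":0,"dz":0,"ax":0,"ay":0,"az":0,"claw":0},{"dx":0,"dy":0,"dz":0,"ax":0,"ay":0,"az":0,"claw":0.2},{"dx":0,"dy":0,"dz":0,"ax":0,"ay":0,"az":0,"claw":0.4},{"dx":0,"dy":0,"dz":0,"ax":0,"ay":0,"az":0,"claw":0.7},{"dx":0,"dy":0,"dz":0,"ax":0,"ay":0,"az":0,"claw":0.8},{"dx":0,"dy":0,"dz":0,"ax":0,"ay":0,"az":0,"claw":0.8},{"dx":0,"dy":0,"dz":0,"ax":0,"ay":0,"az":0,"claw":0.8}]'

```text
clock: 15.23
eef_pos: [416.5, -155.2, 52.7]
tool_rot: [-1.57, -0.003, -0.656]
force: [-0.5, -1.4, 7.7]
width: 25.3
```

servo_tool --increments '[{"dx":0,"dy":0,"dz":0.5,"ax":0,"ay":0,"az":0,"claw":0.8},{"dx":0,"dy":0,"dz":2,"ax":0,"ay":0,"az":0,"claw":0.8},{"dx":1,"dy":0.4,"dz":4,"ax":0,"ay":0,"az":-0.1,"claw":0.8},{"dx":4,"dy":1.4,"dz":5,"ax":0,"ay":0,"az":-0.2,"claw":0.8},{"dx":7,"dy":2.4,"dz":5,"ax":0,"ay":0,"az":-0.3,"claw":0.8},{"dx":10,"dy":3.4,"dz":5,"ax":0,"ay":0,"az":-0.4,"claw":0.8},{"dx":13,"dy":4.4,"dz":5,"ax":0,"ay":0,"az":-0.5,"claw":0.8},{"dx":14.8,"dy":5.1,"dz":5,"ax":0,"ay":0,"az":-0.6,"claw":0.8}]'

```text
clock: 15.9
eef_pos: [567.7, -102.0, 102.7]
tool_rot: [-1.566, -0.0, -1.259]
force: [0.7, 0.7, -1.1]
width: 25.0
```

servo_tool --increments '[{"dx":0,"dy":0,"dz":-1,"ax":0,"ay":0,"az":0,"claw":0.8},{"dx":0,"dy":0,"dz":-2.5,"ax":0,"ay":0,"az":0,"claw":0.8},{"dx":0,"dy":0,"dz":-3.5,"ax":0,"ay":0,"az":0,"claw":0.8},{"dx":0,"dy":0,"dz":-3.5,"ax":0,"ay":0,"az":0,"claw":0.8},{"dx":0,"dy":0,"dz":-3.5,"ax":0,"ay":0,"az":0,"claw":0.8}]'

```text
clock: 16.32
eef_pos: [562.6, -103.9, 65.9]
tool_rot: [-1.572, 0.001, -1.255]
force: [-0.8, 0.3, -0.2]
width: 25.1
```

servo_tool --increments '[{"dx":0,"dy":0,"dz":-0.5,"ax":0,"ay":0,"az":0,"claw":0.8},{"dx":0,"dy":0,"dz":-0.9,"ax":0,"ay":0,"az":0,"claw":0.8},{"dx":0,"dy":0,"dz":-1.05,"ax":0,"ay":0,"az":0,"claw":0.8},{"dx":0,"dy":0,"dz":-1.05,"ax":0,"ay":0,"az":0,"claw":0.8},{"dx":0,"dy":0,"dz":-1.05,"ax":0,"ay":0,"az":0,"claw":0.8}]'

```text
clock: 16.73
eef_pos: [563.8, -103.7, 55.9]
tool_rot: [-1.571, -0.0, -1.255]
force: [0.0, -0.3, -0.9]
width: 25.2
```

servo_tool --increments '[{"dx":0,"dy":0,"dz":-0.08,"ax":0,"ay":0,"az":0,"claw":0.8},{"dx":0,"dy":0,"dz":-0.12,"ax":0,"ay":0,"az":0,"claw":0.8},{"dx":0,"dy":0,"dz":-0.12,"ax":0,"ay":0,"az":0,"claw":0.8}]'

```text
clock: 16.98
eef_pos: [563.8, -103.6, 55.8]
tool_rot: [-1.571, -0.001, -1.255]
force: [-3.4, 0.2, 10.2]
width: 25.1
```

servo_tool --increments '[{"dx":0,"dy":0,"dz":0.05,"ax":0,"ay":0,"az":0,"claw":0.3},{"dx":0,"dy":0,"dz":0.05,"ax":0,"ay":0,"az":0,"claw":-0.2},{"dx":0,"dy":0,"dz":0.05,"ax":0,"ay":0,"az":0,"claw":-0.2},{"dx":0,"dy":0,"dz":0.05,"ax":0,"ay":0,"az":0,"claw":-0.2},{"dx":0,"dy":0,"dz":2,"ax":0,"ay":0,"az":0,"claw":-0.2},{"dx":0,"dy":0,"dz":6,"ax":0,"ay":0,"az":0,"claw":-0.2},{"dx":0,"dy":0,"dz":10,"ax":0,"ay":0,"az":0,"claw":-0.2},{"dx":0,"dy":0,"dz":12,"ax":0,"ay":0,"az":0,"claw":-0.2}]'

```text
clock: 17.65
eef_pos: [565.7, -103.5, 178.4]
tool_rot: [-1.566, -0.002, -1.255]
force: [0.9, 0.3, -0.1]
width: 51.1
```

servo_tool --increments '[{"dx":-3,"dy":0.5,"dz":0,"ax":0,"ay":0,"az":0,"claw":-0.2},{"dx":-6,"dy":1.2,"dz":0,"ax":0,"ay":0,"az":0,"claw":-0.2},{"dx":-9,"dy":2,"dz":0,"ax":0,"ay":0,"az":0,"claw":-0.2},{"dx":-12,"dy":3,"dz":0,"ax":0,"ay":0,"az":0,"claw":-0.2},{"dx":-13,"dy":3.3,"dz":0,"ax":0,"ay":0,"az":0,"claw":-0.2},{"dx":-13,"dy":3.3,"dz":0,"ax":0,"ay":0,"az":0,"claw":-0.2},{"dx":-13,"dy":3.3,"dz":0,"ax":0,"ay":0,"az":0,"claw":-0.2}]'

```text
clock: 18.23
eef_pos: [434.3, -70.6, 174.8]
tool_rot: [-1.57, -0.001, -1.255]
force: [0.2, -0.1, 0.8]
width: 51.1
```

Run:
```python
from h import *
e=snap('scene','s7');d=snap('top','t7'); s=read_state(); print(s['eef_pos'],s['tool_rot'],s['width'],s['force'],s['qpos'])
a=d['color'][130:330,200:400,::-1]; b=e['color'][60:260,220:420,::-1]
cv2.imwrite('pics/s7z.png',cv2.resize(np.hstack([a,b]),None,fx=2,fy=2,interpolation=cv2.INTER_CUBIC))
```

```text
[435.49698983 -70.86520395 174.67645245] [-1.56881092e+00 -6.33376896e-04 -1.25520822e+00] 51.12838685965533 [-0.1973557   0.39851756 -0.70593744] [ 0.31411153  0.43871051 -0.2957627   2.13297697  0.22214562  0.59614052
  0.17602855]
```

View pics/s7z.png

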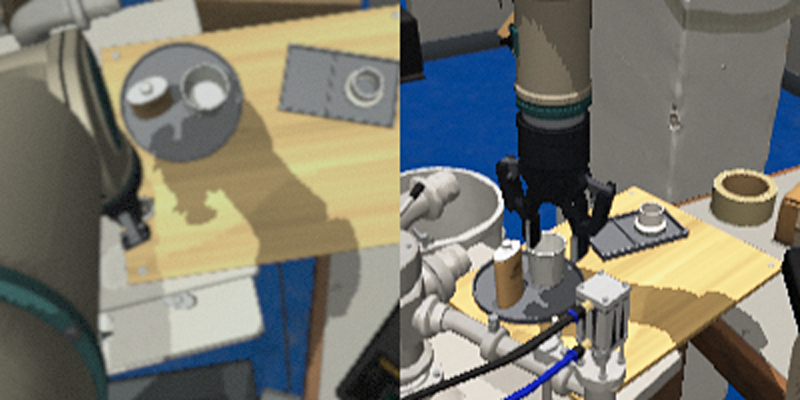

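Bottle (zoom 150,92) and cup (205,88) stand in the round tray. The gripper is over the nozzle, so I'll lower it in stages, watching the force because the filling head is close.

servo_tool --increments '[{"dx":0,"dy":0,"dz":-2,"ax":0,"ay":0,"az":0,"claw":-0.2},{"dx":0,"dy":0,"dz":-4,"ax":0,"ay":0,"az":0,"claw":-0.2},{"dx":0,"dy":0,"dz":-6,"ax":0,"ay":0,"az":0,"claw":-0.2},{"dx":0,"dy":0,"dz":-8,"ax":0,"ay":0,"az":0,"claw":-0.2},{"dx":0,"dy":0,"dz":-8,"ax":0,"ay":0,"az":0,"claw":-0.2},{"dx":0,"dy":0,"dz":-8,"ax":0,"ay":0,"az":0,"claw":-0.2}]'

```text
clock: 18.83
eef_pos: [434.1, -70.5, 93.8]
tool_rot: [-1.572, 0.001, -1.255]
force: [0.6, -0.8, -0.3]
width: 51.5
```

Run:
```python
from h import *
e=snap('scene','s8');d=snap('top','t8'); s=read_state(); print(s['eef_pos'],s['tool_rot'],s['width'],s['force'],s['qpos'])
a=d['color'][130:330,200:400,::-1]; b=e['color'][60:260,220:420,::-1]
cv2.imwrite('pics/s8z.png',cv2.resize(np.hstack([a,b]),None,fx=2,fy=2,interpolation=cv2.INTER_CUBIC))
```

```text
[434.89308057 -70.61029268  95.090184  ] [-1.56939131e+00 -4.33877340e-04 -1.25492266e+00] 51.15839475076913 [ 1.09350280e+00 -9.21079839e-04 -1.52504876e-01] [ 0.24160361  0.58637422 -0.2059319   2.20310107  0.31199141  0.37707851
  0.0940376 ]
```

View pics/s8z.png

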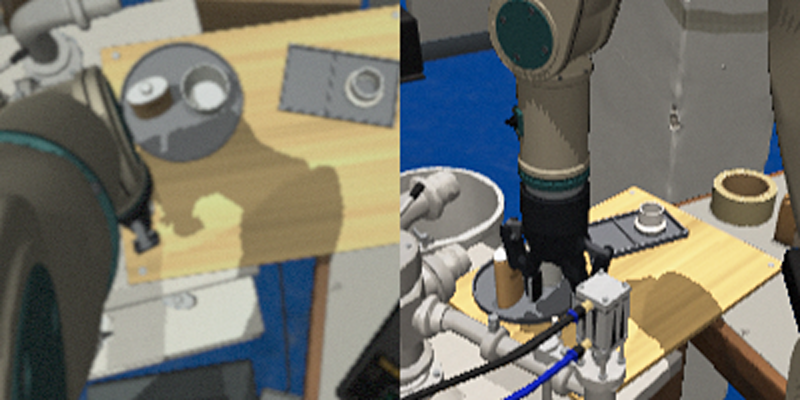

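servo_tool --increments '[{"dx":0,"dy":0,"dz":-1.5,"ax":0,"ay":0,"az":0,"claw":-0.2},{"dx":0,"dy":0,"dz":-3,"ax":0,"ay":0,"az":0,"claw":-0.2},{"dx":0,"dy":0,"dz":-4,"ax":0,"ay":0,"az":0,"claw":-0.2},{"dx":0,"dy":0,"dz":-4,"ax":0,"ay":0,"az":0,"claw":-0.2},{"dx":0,"dy":0,"dz":-4,"ax":0,"ay":0,"az":0,"claw":-0.2}]'

```text
clock: 19.35
eef_pos: [434.4, -70.6, 55.2]
tool_rot: [-1.57, -0.0, -1.255]
force: [0.0, -0.5, 0.2]
width: 50.9
```

```bash
python3 -c "
from h import *
s=read_state();print(s['eef_pos'],s['tool_rot'],s['qpos'],s['force'])"
```

```text
[434.41214333 -70.61648126  55.19607831] [-1.56977157e+00 -3.96403828e-04 -1.25482299e+00] [ 0.20121881  0.66839319 -0.15041048  2.22597025  0.35827577  0.26792216
  0.05239914] [ 0.02460628 -0.45143394  0.20239244]
```

servo_tool --increments '[{"dx":0,"dy":0,"dz":0,"ax":0,"ay":0,"az":0,"claw":0.2},{"dx":0,"dy":0,"dz":0,"ax":0,"ay":0,"az":0,"claw":0.5},{"dx":0,"dy":0,"dz":0,"ax":0,"ay":0,"az":0,"claw":0.7},{"dx":0,"dy":0,"dz":0,"ax":0,"ay":0,"az":0,"claw":0.85},{"dx":0,"dy":0,"dz":0,"ax":0,"ay":0,"az":0,"claw":1},{"dx":0,"dy":0,"dz":0,"ax":0,"ay":0,"az":0,"claw":1},{"dx":0,"dy":0,"dz":0,"ax":0,"ay":0,"az":0,"claw":1}]'

```text
clock: 19.93
eef_pos: [434.5, -70.5, 55.0]
tool_rot: [-1.569, -0.001, -1.255]
force: [0.9, -0.2, 6.0]
width: 7.0
```

servo_tool --increments '[{"dx":0,"dy":0,"dz":0.5,"ax":0,"ay":0,"az":0,"claw":1},{"dx":0,"dy":0,"dz":2,"ax":0,"ay":0,"az":0,"claw":1},{"dx":0,"dy":0,"dz":4,"ax":0,"ay":0,"az":0,"claw":1},{"dx":0,"dy":0,"dz":7,"ax":0,"ay":0,"az":0,"claw":1},{"dx":0,"dy":0,"dz":9,"ax":0,"ay":0,"az":0,"claw":1},{"dx":0,"dy":0,"dz":10,"ax":0,"ay":0,"az":0,"claw":1},{"dx":0,"dy":0,"dz":10,"ax":0,"ay":0,"az":0,"claw":1}]'

```text
clock: 20.52
eef_pos: [434.7, -70.8, 156.6]
tool_rot: [-1.567, -0.002, -1.255]
force: [0.3, -0.7, -1.3]
width: 6.8
```

servo_tool --increments '[{"dx":1,"dy":-2,"dz":0,"ax":0,"ay":0,"az":-0.1,"claw":1},{"dx":3,"dy":-5,"dz":0,"ax":0,"ay":0,"az":-0.2,"claw":1},{"dx":5,"dy":-8,"dz":0,"ax":0,"ay":0,"az":-0.3,"claw":1},{"dx":6.5,"dy":-11,"dz":0,"ax":0,"ay":0,"az":-0.4,"claw":1},{"dx":8,"dy":-14,"dz":0,"ax":0,"ay":0,"az":-0.5,"claw":1},{"dx":9.8,"dy":-17,"dz":0,"ax":0,"ay":0,"az":-0.6,"claw":1},{"dx":11.5,"dy":-20,"dz":0,"ax":0,"ay":0,"az":-0.63,"claw":1},{"dx":13.3,"dy":-23.3,"dz":0,"ax":0,"ay":0,"az":-0.63,"claw":1}]'

```text
clock: 21.18
eef_pos: [566.3, -303.8, 152.9]
tool_rot: [-1.574, 0.0, -1.885]
force: [0.9, 0.1, -0.7]
width: 7.2
```

servo_tool --increments '[{"dx":0,"dy":0,"dz":-3,"ax":0,"ay":0,"az":0,"claw":1},{"dx":0,"dy":0,"dz":-5,"ax":0,"ay":0,"az":0,"claw":1},{"dx":0,"dy":0,"dz":-7,"ax":0,"ay":0,"az":0,"claw":1},{"dx":0,"dy":0,"dz":-7,"ax":0,"ay":0,"az":0,"claw":1},{"dx":0,"dy":0,"dz":-7,"ax":0,"ay":0,"az":0,"claw":1}]'

```text
clock: 21.6
eef_pos: [565.1, -302.7, 82.4]
tool_rot: [-1.576, 0.001, -1.885]
force: [0.3, 0.2, -0.6]
width: 7.3
```

Run:
```python
from h import *
e=snap('scene','s9');d=snap('top','t9'); s=read_state(); print(s['eef_pos'],s['tool_rot'],s['width'],s['force'])
a=d['color'][120:250,250:430,::-1]; b=e['color'][100:230,260:440,::-1]
cv2.imwrite('pics/s9z.png',cv2.resize(np.vstack([a,b]),None,fx=2.2,fy=2.2,interpolation=cv2.INTER_CUBIC))
```

```text
[ 567.15741224 -303.6010368    85.07166503] [-1.57004589e+00 -1.97128115e-04 -1.88456833e+00] 6.79683051461382 [ 0.2180073  -0.37429151 -0.6326133 ]
```

View pics/s9z.png

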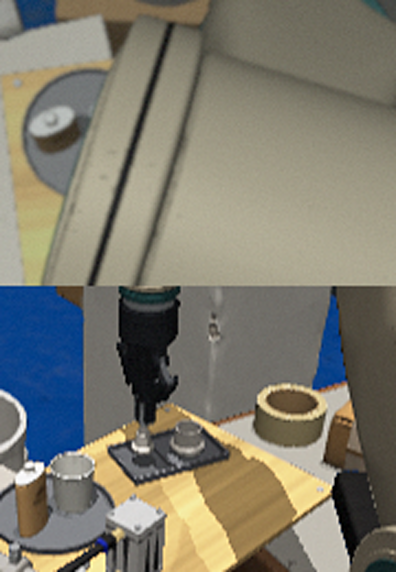

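servo_tool --increments '[{"dx":0,"dy":0,"dz":-1,"ax":0,"ay":0,"az":0,"claw":1},{"dx":0,"dy":0,"dz":-2,"ax":0,"ay":0,"az":0,"claw":1},{"dx":0,"dy":0,"dz":-2.5,"ax":0,"ay":0,"az":0,"claw":1},{"dx":0,"dy":0,"dz":-2.6,"ax":0,"ay":0,"az":0,"claw":1},{"dx":0,"dy":0,"dz":-2.6,"ax":0,"ay":0,"az":0,"claw":1}]'

```text
clock: 22.12
eef_pos: [566.5, -303.4, 58.2]
tool_rot: [-1.571, 0.0, -1.885]
force: [-0.4, -0.0, -0.2]
width: 6.8
```

servo_tool --increments '[{"dx":0,"dy":0,"dz":-0.08,"ax":0,"ay":0,"az":0,"claw":1},{"dx":0,"dy":0,"dz":-0.12,"ax":0,"ay":0,"az":0,"claw":1},{"dx":0,"dy":0,"dz":-0.12,"ax":0,"ay":0,"az":0,"claw":1}]'

```text
clock: 22.37
eef_pos: [566.9, -303.6, 58.0]
tool_rot: [-1.57, -0.0, -1.885]
force: [-1.0, 1.6, 4.2]
width: 6.8
```

servo_tool --increments '[{"dx":0,"dy":0,"dz":0,"ax":0,"ay":0,"az":0,"claw":0.6},{"dx":0,"dy":0,"dz":0,"ax":0,"ay":0,"az":0,"claw":0.2},{"dx":0,"dy":0,"dz":0,"ax":0,"ay":0,"az":0,"claw":0},{"dx":0,"dy":0,"dz":0,"ax":0,"ay":0,"az":0,"claw":0},{"dx":0,"dy":0,"dz":2,"ax":0,"ay":0,"az":0,"claw":0},{"dx":0,"dy":0,"dz":5,"ax":0,"ay":0,"az":0,"claw":0},{"dx":0,"dy":0,"dz":9,"ax":0,"ay":0,"az":0,"claw":0},{"dx":0,"dy":0,"dz":13,"ax":0,"ay":0,"az":0,"claw":0}]'

```text
clock: 23.03
eef_pos: [566.0, -303.1, 187.8]
tool_rot: [-1.573, 0.0, -1.885]
force: [0.3, -0.3, -0.3]
width: 42.7
```

servo_tool --increments '[{"dx":-4,"dy":-4,"dz":2,"ax":0,"ay":0,"az":0,"claw":0},{"dx":-8,"dy":-8,"dz":2,"ax":0,"ay":0,"az":0,"claw":0},{"dx":-12,"dy":-12,"dz":2,"ax":0,"ay":0,"az":0,"claw":0},{"dx":-16,"dy":-16,"dz":2,"ax":0,"ay":0,"az":0,"claw":0},{"dx":-20,"dy":-20,"dz":2,"ax":0,"ay":0,"az":0,"claw":0},{"dx":-23,"dy":-23,"dz":2,"ax":0,"ay":0,"az":0,"claw":0},{"dx":-23,"dy":-23,"dz":2,"ax":0,"ay":0,"az":0,"claw":0},{"dx":-23,"dy":-23,"dz":2,"ax":0,"ay":0,"az":0,"claw":0}]'

```text
clock: 23.7
eef_pos: [333.8, -535.6, 207.3]
tool_rot: [-1.571, -0.001, -1.887]
force: [-0.2, -0.6, 0.9]
width: 42.4
```

Run:
```python
from h import *
e=snap('scene','s10');d=snap('top','t10'); s=read_state(); print(s['eef_pos'],s['tool_rot'],s['width'],s['force'])
import pickle; pickle.dump(d,open('top10.pkl','wb'))
a=d['color'][120:250,250:450,::-1]; b=e['color'][110:240,230:430,::-1]
cv2.imwrite('pics/s10z.png',cv2.resize(np.vstack([a,b]),None,fx=2.3,fy=2.3,interpolation=cv2.INTER_CUBIC))
cv2.imwrite('pics/t10z.png',cv2.resize(a,None,fx=4,fy=4,interpolation=cv2.INTER_CUBIC))
```

```text
[ 328.23155037 -540.03058751  207.03464763] [-1.57435678 -0.00546968 -1.89691945] 42.86356089288751 [-0.29257914  0.6812633   0.30359904]
```

View pics/s10z.png

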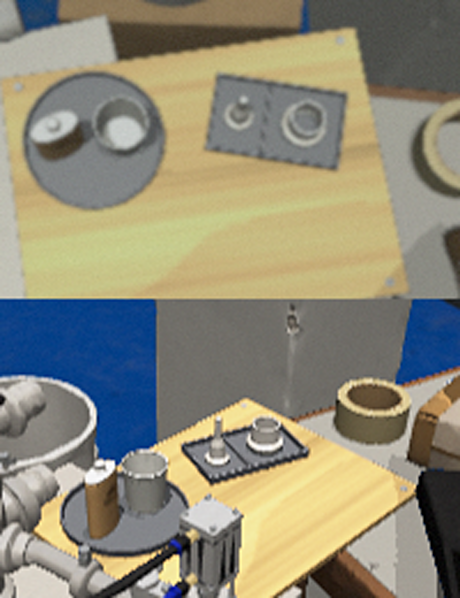

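View pics/t10z.png

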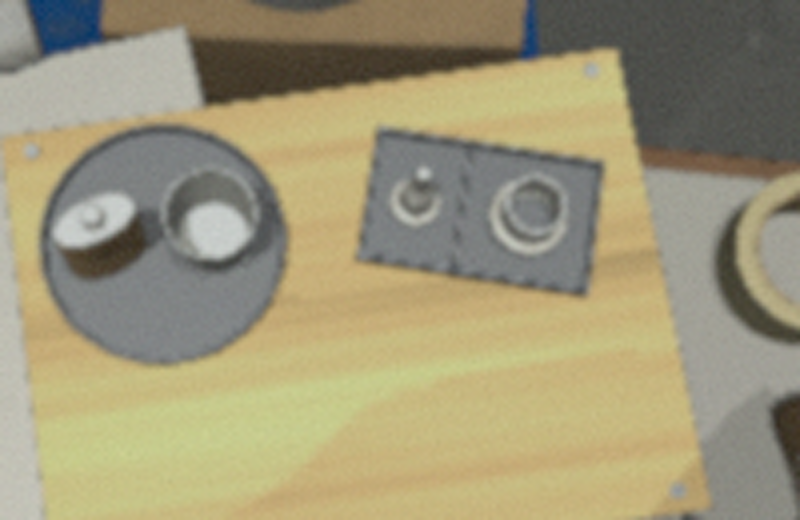

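Run:
```python
from h import *
import pickle
np.set_printoptions(precision=1,suppress=True)
d=pickle.load(open('top10.pkl','rb'))
full=lambda p:(250+(p[0]+.5)/4-.5,120+(p[1]+.5)/4-.5)
T=np.array([554.5,-345.]);x=np.array([.951,-.309]);y=np.array([.309,.951]);Rc=np.array([564,-138.3])
for n,p,z in [('nozzle flange',(414,203),24),('stem top',(425,174),82),('ferrule flange',(528,216),25),('ferrule top',(537,202),53)]:
    w=onz(d,*full(p),z)[:2]; print(n,w,'tray',(w-T)@x,(w-T)@y)
for n,p,z in [('spout',(94,216),112),('cup rim',(210,217),76),('cup floor',(214,233),18)]:
    w=onz(d,*full(p),z)[:2]; print(n,w,np.linalg.norm(w-Rc))
s=read_state(); print(s['clock'],s['qd'])
```

```text
nozzle flange [ 564.1 -302.3] tray -4.034436354093817 43.61329420786288
stem top [ 565.8 -304.1] tray -1.9197934379708297 42.386422044508166
ferrule flange [ 544.3 -373.2] tray -0.9719402045905863 -29.915621216504597
ferrule top [ 545.6 -374.4] tray 0.601205901529676 -30.75315564243703
spout [ 561.1 -104.8] 33.599833928300065
cup rim [ 560.3 -171.3] 33.18066747245212
cup floor [ 565.3 -171.9] 33.67595647073239
23.8 [-0.1 -0.  -0.1  0.  -0.  -0.  -0. ]
```

servo_tool --increments '[{"dx":0,"dy":0,"dz":0,"ax":0,"ay":0,"az":0,"claw":0},{"dx":0,"dy":0,"dz":0,"ax":0,"ay":0,"az":0,"claw":0},{"dx":0,"dy":0,"dz":0,"ax":0,"ay":0,"az":0,"claw":0},{"dx":0,"dy":0,"dz":0,"ax":0,"ay":0,"az":0,"claw":0}]'

```text
clock: 24.13
eef_pos: [338.4, -532.2, 207.3]
tool_rot: [-1.57, 0.001, -1.882]
force: [0.7, -0.3, -0.3]
width: 42.8
```

```bash
python3 -c "
from cell import finish_job
print(finish_job())"
```

```text
the job is handed in; nothing more can be done
None
```

Both kits are made up and the job is handed in, at about 24 s on the clock. The last pictures show every part upright in its tray, the robot clear of everything, and no sign that the tape roll or screwdriver moved. `finish_job` gave no verdict.

| Part | Measured in the last top picture | Limit |
|---|---|---|
| Nozzle | x about -4 to -2 mm, y about 42 to 44 mm in the rectangular tray's frame | x within ±28 mm, y 28 to 60 mm |
| Ferrule | about (544–546, -374) mm in the world frame | within 11 mm of the ring's centre |
| Cup | about 33 mm from the round tray's centre | under 60 mm |
| Bottle | about 34 mm from the round tray's centre | under 60 mm |

- **Ring under the ferrule:** it is now hidden, so I compared the ferrule with where I had put the ring, about (545, -373) mm. That puts the centres within about 2 mm of each other.
- **Finger opening:** it read below the given sizes on most grips, for example 37.6 mm on the 43 mm ring and 7 mm on the 10 mm stem. I relied on the pictures and contact forces instead.
- **Nozzle grip:** I held it by the stem rather than the body, because joint 6 was close to its limit there.

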